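# Empty the chocolate feeder into its tray and ease the lid shut

## Robot

A 6-joint arm with a two-finger parallel gripper is mounted at the origin on the work surface. World frame = base frame: x ahead of the robot, y to its left, z up, the work surface at z = 0. Lengths are in m, angles in rad, forces in N, time in s.
With the tool pointing down it reaches from about 0.3 to 0.875 m from the base axis. Payload 6.4 kg.
Tool frame: the origin (TCP) lies at the very end of the fingers, on their centre line; the grasp point (between the pads) lies 19 mm behind it (hold_point_z is the z of the grasp point in the tool frame, in m); z points along the fingers, x is the direction in which the jaws open and shut, and the axes are right-handed (so a half turn about z gives the same grasp; the last joint's range is limited). The gripper opens to 88 mm and grips with 3 to 60 N. Pads are 18 mm wide; open, the fingers measure 123 mm over their backs; the gripper's body (75 mm by 187 mm) begins 45 mm behind the grasp point.
Start: joints at [-1.364, 0.181, 1.607, -0, 1.354, -0.206], TCP at [0.231, -0.527, 0.239] pointing down, gripper open.
Joint ranges: [-2.99, 2.99], [-0.89, 2.07], [0.3, 2.58], [-1.14, 4.28], [0, 2.63], [-3.12, 3.12]. Speed limits (rad/s): [2.57, 2.57, 3.01, 3.14, 3.14, 3.14].

## Interface

Orientations are given as [roll, pitch, yaw] about the fixed x, y, z axes, in that order (R = Rz(yaw) Ry(pitch) Rx(roll)).
In Python, from plant import sense, grab_frame, job_done, hold_point_z gives the robot as it stands.
- The arm moves only by the tool send_rows, never from a script. Its argument "steps" is a list of rows, each a list of 6 numbers: the shift along the tool's x, y, z in units of 1 m (1.0 is 1 m), then the turn, a rotation vector about the tool's x, y, z in units of pi/2 rad (1.0 is pi/2 rad). In form: [[x, y, z, ax, ay, az], ...]. A call has 1 to 10 rows; each row is the pose to reach, as a shift and turn from the pose commanded when the call began, along the tool's axes at that moment; what a row does not reach only later rows make up. A row lasts 1/12 s, in which the tool goes at most 41.7 mm and 7.16 degrees, less where a joint would pass 70% of its speed; a pose out of reach is approached as far as the arm can. A call with a number of a shift or a turn outside -1 to 1 is refused whole. A call with a gripper value outside its range is refused whole. "claw" is the finger opening in mm, from 0 to 88.1, set as the call begins (left out, the last holds). The fingers move at their own pace and stop on an object; "grip_force" is the grip in N (left out, the last holds). Time passes only in rows, so rows that repeat a pose let the fingers close. It gives the time, the measured TCP pose, the force and the opening at its end, in the units of the state.
- sense(): the state, without advancing time (a new reading comes with each control period).
- grab_frame(name): name is "scene" or "side" or "wrist"; returns a dict with "pixels" (384x512x3 uint8, blue, green, red), "camera_matrix" (3x3 intrinsics, pixels), "xyz" and "rotation" of the camera in the world; the wrist camera has in their place "hand_eye" (4x4, takes a point from camera to tool coordinates, whose origin is the TCP and whose axes are the tool frame's). Camera axes: x right, y down, z forward; pixel columns grow to the right and rows downward; lengths in m; the calibration is good to about 2 mm. A picture is of the moment at which its call begins: read the wrist's pose just before it. There is no depth.
- job_done(): hands the job in, once; it reports no verdict.
The state is a dict: "time": time; "joint_positions": joint angles; "qvel": joint speeds; "effort": joint torques, N m; "position": TCP position; "orientation": TCP orientation; "force": force on the tool from outside, world axes, zero at the start; "wrist_torque": the same for the moment, N m; "gripper_width": opening from 0.0 (shut) to 1.0 (fully open).
Only numpy, scipy, OpenCV 4.12 (cv2) and the standard library are available. Lean on these libraries where they do the work, as an engineer would, in place of code of your own. Each camera call takes 0.05 s, during which the arm holds its last target.

## Task

Press the chocolate feeder's lever fully down with the fingertips so that its lid swings open, and keep it down until all six foil-wrapped chocolates have rolled out into the tray. Then let the lever up slowly, so that the lid comes down gently and shuts without slamming, and take the hand away. Work the lid by the lever alone: do not touch the lid or the chocolates, do not shift or lift the tray, and leave the other things on the bench where they are.

Things in the scene. Friction and masses are not known exactly. Their poses are not given: they have to be found in the camera images.
- feeder: Light-metal counter-top chocolate feeder, fixed: open-topped chute on legs, 307 mm long, 110 wide, rim 240 mm high at the stock end, 160 at the mouth. Origin: on the bench under the chute's middle; +x is the way the chocolates roll (16 degree slope), +y left of that. Mouth at x = 115 mm, its floor 85 mm up; a spout reaches to x = 142 mm.
- lever_pad (a point): Top centre of the black rubber pad (50 x 50 mm, level, 10 mm thick) on the free end of the press lever. At rest 150 mm above the bench, at feeder x, y = (275, -100) mm, beside the tray, nothing over or under it. The lever bar (16 mm high, 5 thick) runs back outside the -y cheek to its pivot at x = -20, 105 mm up: the pad moves down on a 298 mm arc. Moves with the lever.
- lever (a joint): Press lever angle, rad: 0 at rest (up, on its stop), 0.175 fully down on its lower stop, the pad then about 52 mm lower (98 mm above the bench), 3 mm further out (+x) and tilted 10 degrees. Sprung: about 3 N on the pad starts it, about 7 N holds it fully down. It does not latch: let go, it flies up.
- lid_hinge (a joint): Opening of the discharge lid, rad, linked to the lever by a short rod: 0 shut (hangs across the mouth), about 1.08 fully open (swung out and up) with the lever fully down; it turns 6.2 times as fast as the lever. Let go, it slams at several rad/s. Pad let up at 20 to 40 mm/s: lid falls at 0.4 to 0.9 rad/s, gentle; over 2 rad/s is a slam.
- lid: The lid itself: aluminium sheet 100 mm wide, 58 mm high, hanging from its hinge along its top. Origin: on the hinge axis, at the top of the mouth, 149 mm above the bench. Shut, its lower edge is just above the chute floor; open, it has swung up and about 55 mm out over the spout.
- tray: Loose open steel collecting tray, 210 mm (its x) by 170 mm (its y), 50 mm high, walls and floor 3 mm, 0.7 kg, on the bench in front of the mouth, under the spout. Origin: centre of its underside; its axes lie along (within 2 degrees of) the feeder's.
- choc0: Chocolate ball in gold foil, 32 mm in diameter, 20 g, one of six that lie in the chute behind the closed lid and roll out by themselves within about a second once the lid is open. Origin: its centre; its axes turn as it rolls.
- choc1: Chocolate ball in gold foil, 32 mm in diameter, 20 g, one of six that lie in the chute behind the closed lid and roll out by themselves within about a second once the lid is open. Origin: its centre; its axes turn as it rolls.
- choc2: Chocolate ball in gold foil, 32 mm in diameter, 20 g, one of six that lie in the chute behind the closed lid and roll out by themselves within about a second once the lid is open. Origin: its centre; its axes turn as it rolls.
- choc3: Chocolate ball in gold foil, 32 mm in diameter, 20 g, one of six that lie in the chute behind the closed lid and roll out by themselves within about a second once the lid is open. Origin: its centre; its axes turn as it rolls.
- choc4: Chocolate ball in gold foil, 32 mm in diameter, 20 g, one of six that lie in the chute behind the closed lid and roll out by themselves within about a second once the lid is open. Origin: its centre; its axes turn as it rolls.
- choc5: Chocolate ball in gold foil, 32 mm in diameter, 20 g, one of six that lie in the chute behind the closed lid and roll out by themselves within about a second once the lid is open. Origin: its centre; its axes turn as it rolls.
- rocky_board: Bystander: white cutting board 160 x 220 x 12 mm with brown chocolate squares on it (up to 80 mm high in all). Origin: centre of its underside.
- sprinkles: Bystander: clear jar with a steel cap, 68 mm in diameter, 105 mm high. Origin: centre of its underside.
- scraper: Bystander: steel dough scraper with a black handle, about 90 x 150 mm, lying flat, 22 mm high. Origin: under its middle.

How it is judged:
On the way:
1. the lever is pressed down and the lid stands open (lid over 0.85 rad) (value of joint lid_hinge above 0.85 rad and value of joint lever above 0.135 rad), for 0.2 s.
At the end, for the whole second after the job is handed in: All six chocolates lie in the tray (centres within its walls and under 55 mm above its underside), the lid is shut (under 0.06 rad) and the lever is back up (under 0.012 rad) (value of joint lid_hinge below 0.06 rad and value of joint lever below 0.012 rad and x of choc0 in the frame of tray between -0.103 and 0.103 m and y of choc0 in the frame of tray between -0.083 and 0.083 m and z of each of choc0, choc1, choc2, choc3, choc4, choc5 in the frame of tray below 0.055 m and x of choc1 in the frame of tray between -0.103 and 0.103 m and y of choc1 in the frame of tray between -0.083 and 0.083 m and x of choc2 in the frame of tray between -0.103 and 0.103 m and y of choc2 in the frame of tray between -0.083 and 0.083 m and x of choc3 in the frame of tray between -0.103 and 0.103 m and y of choc3 in the frame of tray between -0.083 and 0.083 m and x of choc4 in the frame of tray between -0.103 and 0.103 m and y of choc4 in the frame of tray between -0.083 and 0.083 m and x of choc5 in the frame of tray between -0.103 and 0.103 m and y of choc5 in the frame of tray between -0.083 and 0.083 m); the robot touches nothing.
It fails at once if the lid slams or drops: it closes faster than 2 rad/s (velocity of joint lid_hinge below -2 rad/s).
It fails at once if the robot touches the lid (contact force between any of the fingers, the arm and lid above 0.5 N).
It fails at once if the robot touches a chocolate (contact force between any of the fingers, the arm and choc0 above 0.3 N or contact force between any of the fingers, the arm and choc1 above 0.3 N or contact force between any of the fingers, the arm and choc2 above 0.3 N or contact force between any of the fingers, the arm and choc3 above 0.3 N or contact force between any of the fingers, the arm and choc4 above 0.3 N or contact force between any of the fingers, the arm and choc5 above 0.3 N).
It fails at once if the tray is shifted or lifted by more than 20 mm (distance of tray from where it was at the start of the episode above 0.02 m).
It fails at once if a bystander is moved by more than 20 mm (distance of any of rocky_board, sprinkles, scraper from where it was at the start of the episode above 0.02 m).
It also fails if it takes over 35 s, if anything falls off the work surface, if the arm or the gripper's body presses on something with over 40 N, if the wrist force passes 120 N, or if a joint passes its speed limit or range.

## Working session

There is one attempt and no reset: what is moved stays moved. The work goes in short steps, Python scripts to look and compute and a tool call to move; the robot and the scene stay as the last step left them, time stands still between calls to the robot, and variables do not carry over. Pictures are saved under pics/ and viewed, and the job is handed in when it is done.

Besides the shell and the picture viewer there is one more tool, called as name(argument=value, ...), one argument or row to a line, values as JSON. send_rows: Moves the arm, as the interface text tells. Shifts and turns lie within -1 to 1; 1 stands for 1 m of shift or pi/2 rad of turn. Its arguments: {"type":"object","properties":{"steps":{"type":"array"},"claw":{"type":"number"},"grip_force":{"type":"number"}},"required":["steps"]}

```bash
mkdir -p pics; python3 - <<'E'
from plant import *
import cv2,json,numpy as np
print(sense())
for n in("scene","side"):
    f=grab_frame(n); cv2.imwrite(f"pics/{n}0.png",f["pixels"]); print(n,f["camera_matrix"],f["xyz"],f["rotation"])
    np.savez(f"{n}0.npz",**f)
s=sense();print(s["position"],s["orientation"],s["time"])
E
```

```text
{'time': 0.0, 'joint_positions': array([-1.36430199e+00,  1.81528951e-01,  1.60795193e+00,  1.93502378e-05,
        1.35376435e+00, -2.06274219e-01]), 'qvel': array([-5.54878603e-04,  1.61054530e-03, -3.66707885e-04,  1.70489164e-03,
        1.23664619e-03, -5.27044984e-05]), 'effort': array([ 2.52655380e-03, -4.33861542e+01, -3.41847074e+01,  7.04359473e-02,
        3.86656530e-02, -1.43782463e-04]), 'position': array([ 0.23059005, -0.52619348,  0.23784402]), 'orientation': array([-3.14123569e+00,  1.61367971e-03, -1.15803167e+00]), 'force': array([ 0.23410203, -0.45705575, -0.43172967]), 'wrist_torque': array([-0.05885395, -0.04066738, -0.02301216]), 'gripper_width': 0.999341928596262}
scene [[375.70966609   0.         260.91239281]
 [  0.         375.70966609 199.04036891]
 [  0.           0.           1.        ]] [1.38538503 0.4798733  0.77442181] [-2.16761041e+00 -2.25642041e-04  2.09444742e+00]
side [[431.64667669   0.         254.88065995]
 [  0.         431.64667669 193.3422797 ]
 [  0.           0.           1.        ]] [1.05640779 1.01177057 0.89915628] [-2.16445242  0.00321758  2.697891  ]
[ 0.23058378 -0.52622173  0.2379    ] [-3.14130091e+00  1.53864785e-03 -1.15801041e+00] 0.1
```

View pics/scene0.png

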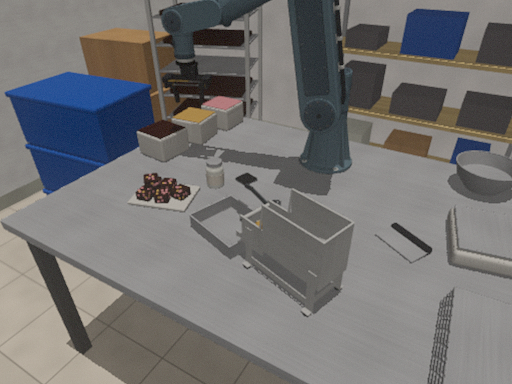

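View pics/side0.png

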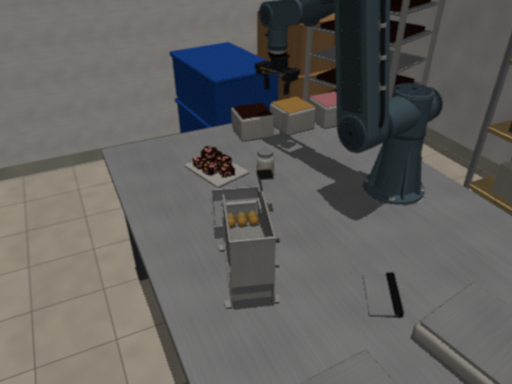

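The scene view shows the black pad at about (247,179) with its bar running back to the feeder at about (290,250). The tray is at (230,220), the jar at (215,173), the board at (165,195) and the scraper at (410,238). I'll zoom in.

```bash
cat > h.py <<'E'
import numpy as np,cv2
from scipy.spatial.transform import Rotation as R
def cam(f):
    r=np.array(f["rotation"]); M=R.from_euler('xyz',r).as_matrix() if r.shape==(3,) else r
    return np.array(f["camera_matrix"]),np.array(f["xyz"]),M
def ray(f,u,v):
    K,t,M=cam(f); return t,M@np.linalg.solve(K,[u,v,1.])
def plane(f,u,v,z):
    t,d=ray(f,u,v); return t+d*(z-t[2])/d[2]
def tri(f,p,g,q):
    t1,d1=ray(f,*p);t2,d2=ray(g,*q)
    s=np.linalg.lstsq(np.c_[d1,-d2],t2-t1,rcond=None)[0]
    a=t1+s[0]*d1;b=t2+s[1]*d2
    return (a+b)/2,np.linalg.norm(a-b)
def proj(f,P):
    K,t,M=cam(f); p=K@(M.T@(np.array(P)-t)); return p[:2]/p[2]
E
python3 - <<'E'
from h import *
f=dict(np.load("scene0.npz"));g=dict(np.load("side0.npz"))
print(cam(f)[2])
for n,f_,c in(("scene",f,(180,140,180,170)),("side",g,(180,140,130,170))):
    x,y,w,h=c; im=f_["pixels"][y:y+h,x:x+w]; k=min(800//w,600//h)
    im=cv2.resize(im,None,fx=k,fy=k,interpolation=cv2.INTER_CUBIC)
    im=cv2.convertScaleAbs(im,alpha=1.3,beta=15)
    for i in range(0,w,20): cv2.putText(im,str(x+i),(i*k,10),0,.35,(0,255,255)); cv2.line(im,(i*k,0),(i*k,4),(0,255,255))
    for i in range(0,h,20): cv2.putText(im,str(y+i),(0,i*k+4),0,.35,(0,255,255))
    cv2.imwrite(f"pics/{n}_z.png",im)
E
```

```text
[[-5.00045297e-01  4.86607048e-01 -7.16357650e-01]
 [ 8.65999221e-01  2.81192171e-01 -4.13492820e-01]
 [ 2.25642039e-04 -8.27130306e-01 -5.62010147e-01]]
```

View pics/scene_z.png

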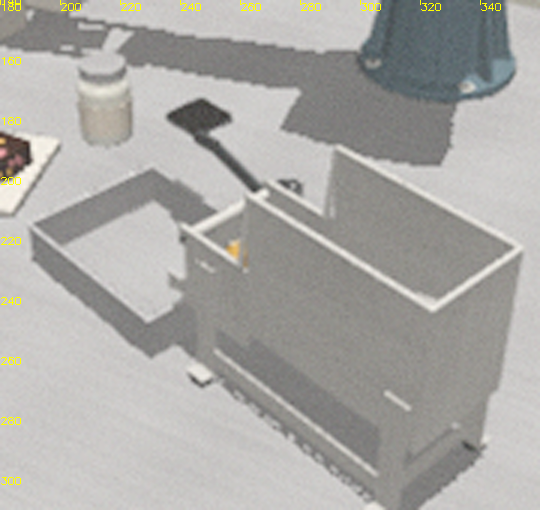

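View pics/side_z.png

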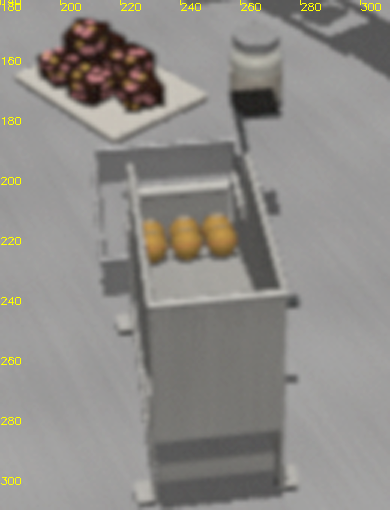

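```bash
python3 - <<'E'
from h import *
f=dict(np.load("scene0.npz"));g=dict(np.load("side0.npz"))
for n,q,box in(("scene",f,(230,168,262,186)),("side",g,(250,166,278,180))):
    x0,y0,x1,y1=box; im=q["pixels"][y0:y1,x0:x1].max(2); 
    m=(im<60).astype(np.uint8); k,l,s,c=cv2.connectedComponentsWithStats(m); i=1+s[1:,4].argmax()
    print(n,s[i],c[i]+[x0,y0]); 
pa,pb=(246.5,178.2),(265,174)
print("pad tri",tri(f,pa,g,pb),plane(f,*pa,.15),plane(g,*pb,.15))
a=plane(f,353.7,222,.24);b=plane(f,324.3,242.3,.24)
c=plane(g,180+148/3,140+303/3,.24);d=plane(g,180+284/3,140+292/3,.24)
print("rim",a,b,np.linalg.norm(a-b),"side",c,d,np.linalg.norm(c-d))
# tray
for u,v in((31,230),(153,170),(150,323)): print("tray",plane(f,180+u/3,140+v/3,.05))
for u,v in((96,151),(235,142)): print("tray s",plane(g,180+u/3,140+v/3,.05))
print("jar",plane(f,180+102/3,140+65/3,.105),plane(g,180+256/3,140+40/3,.105))
E
```

```text
scene [  6   5  20  13 139] [245.60431655 178.52517986]
side [  7   3  16  11 149] [264.56375839 173.91946309]
pad tri (array([ 0.50044457, -0.0853565 ,  0.14534724]), np.float64(0.0030258599691398076)) [ 0.50929068 -0.07942773  0.15      ] [ 0.50241709 -0.08105176  0.15      ]
rim [0.67853921 0.32069285 0.24      ] [0.77982297 0.28877082 0.24      ] 0.10619517670177378 side [0.77888008 0.28328439 0.24      ] [0.67679872 0.31746432 0.24      ] 0.10765162328553042
tray [ 0.6624879  -0.19888613  0.05      ]
tray [ 0.50117196 -0.15011145  0.05      ]
tray [ 0.72250914 -0.00556276  0.05      ]
tray s [ 0.64789675 -0.20921223  0.05      ]
tray s [ 0.49098904 -0.1552924   0.05      ]
jar [ 0.40541081 -0.28699324  0.105     ] [ 0.40059752 -0.281114    0.105     ]
```

Pad estimate is (0.505, -0.080, 0.15), and the feeder yaw is about -107°. The rim width measures 106–108 mm against 110 given, which agrees. I'll move over the pad at z≈0.22 with the fingers closed and yaw about -0.3, so the jaw axis lies across the lever.

send_rows(
  steps=[
    [-0.01,-0.015,0,0,0,-0.03],
    [-0.03,-0.04,0,0,0,-0.08],
    [-0.05,-0.065,0,0,0,-0.14],
    [-0.07,-0.095,0,0,0,-0.2],
    [-0.09,-0.125,0,0,0,-0.26],
    [-0.11,-0.15,0,0,0,-0.32],
    [-0.125,-0.175,0,0,0,-0.38],
    [-0.14,-0.2,0,0,0,-0.44],
    [-0.15,-0.215,0,0,0,-0.5],
    [-0.155,-0.22,0,0,0,-0.545],
  ],
  claw=0,
  grip_force=20,
)

```text
time: 0.93
position: [0.3711, -0.294, 0.2384]
orientation: [-3.141, 0.0, -0.295]
force: [-0.5, -0.8, 0.3]
gripper_width: 0.268
```

send_rows(
  steps=[
    [0.005,-0.01,0,0,0,0],
    [0.01,-0.035,0,0,0,0],
    [0.02,-0.065,0,0,0,0],
    [0.03,-0.1,0,0,0,0],
    [0.045,-0.13,0,0,0,0],
    [0.055,-0.16,0,0,0,0],
    [0.065,-0.185,0,0,0,0],
    [0.065,-0.195,0,0,0,0],
    [0.065,-0.2,0,0,0,0],
    [0.065,-0.2,0,0,0,0],
  ],
)

```text
time: 1.77
position: [0.4913, -0.1243, 0.2383]
orientation: [3.142, 0.001, -0.302]
force: [0.1, 0.9, -0.1]
gripper_width: 0.004
```

```bash
python3 - <<'E'
from plant import *
from h import *
s=sense(); f=grab_frame("wrist"); print(s["position"],s["orientation"],s["gripper_width"],s["time"],s["force"]); print(f["camera_matrix"],f["hand_eye"])
T=np.array(f["hand_eye"]);M=R.from_euler('xyz',s["orientation"]).as_matrix()
np.savez("w1.npz",pixels=f["pixels"],camera_matrix=f["camera_matrix"],xyz=s["position"]+M@T[:3,3],rotation=M@T[:3,:3])
cv2.imwrite("pics/w1.png",f["pixels"])
E
```

```text
[ 0.49129827 -0.12429052  0.23834613] [ 3.14152590e+00  9.77737015e-04 -3.01790923e-01] 0.004010197987490299 1.7667 [ 0.07494769  0.89636258 -0.13129055]
[[332.14555097   0.         256.21048908]
 [  0.         332.14555097 195.31122058]
 [  0.           0.           1.        ]] [[ 9.99999673e-01  5.22238490e-04  6.18197504e-04 -9.74148115e-04]
 [-6.63988137e-04  9.66180921e-01  2.57864279e-01 -6.65126845e-02]
 [-4.62623982e-04 -2.57864605e-01  9.66180952e-01 -1.46377888e-01]
 [ 0.00000000e+00  0.00000000e+00  0.00000000e+00  1.00000000e+00]]
```

View pics/w1.png

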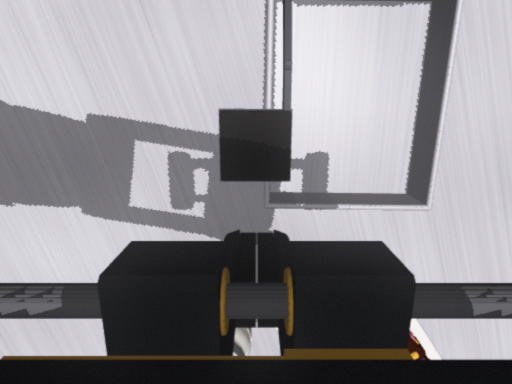

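The wrist view shows the pad square from (219,109) to (292,182), centred at about (255.5,145.5) and aligned with the hand. The bar runs up along u≈287 and the fingertips are at (256,238).

```bash
python3 - <<'E'
from h import *
f=dict(np.load("w1.npz"))
m=(f["pixels"].max(2)<60).astype(np.uint8);m[200:]=0;m[:,300:]=0;m=cv2.morphologyEx(m,cv2.MORPH_OPEN,np.ones((15,15)))
k,l,s,c=cv2.connectedComponentsWithStats(m); i=1+s[1:,4].argmax(); print(s[i],c[i])
x,y,w,h=s[i,:4]
P=[plane(f,u,v,.15) for u,v in((x,y),(x+w,y),(x+w,y+h),(x,y+h))]
print([np.linalg.norm(P[j]-P[j-1]) for j in range(4)])
C=np.mean(P,0); d=C-[.4913,-.1243,.2383]; a=-.302
print(C,d@[np.cos(a),np.sin(a),0],d@[np.sin(a),-np.cos(a),0],-d[2])
E
```

```text
[ 220  111   70   70 4760] [253.97983193 145.85819328]
[np.float64(0.04908772316015638), np.float64(0.047950783603592784), np.float64(0.049079743313496814), np.float64(0.05061794017057097)]
[ 0.50121468 -0.08642235  0.15      ] -0.0017999844570936938 -0.039112368367439865 0.08830000000000002
```

The pad centre is (0.501, -0.086), its size checks at 49 mm, and this agrees with the static cameras to about 5 mm. I'll move over it and down to about 8 mm above.

send_rows(
  steps=[
    [0,-0.01,0,0,0,0],
    [-0.002,-0.022,0.01,0,0,0],
    [-0.002,-0.032,0.025,0,0,0],
    [-0.002,-0.037,0.04,0,0,0],
    [-0.002,-0.037,0.055,0,0,0],
    [-0.002,-0.037,0.068,0,0,0],
    [-0.002,-0.037,0.077,0,0,0],
    [-0.002,-0.037,0.08,0,0,0],
    [-0.002,-0.037,0.08,0,0,0],
    [-0.002,-0.037,0.08,0,0,0],
  ],
)

```text
time: 2.65
position: [0.5008, -0.0891, 0.159]
orientation: [-3.142, -0.0, -0.302]
force: [0.1, 0.4, -0.0]
gripper_width: 0.003
```

```bash
python3 - <<'E'
from plant import *
from h import *
cv2.imwrite("pics/w2.png",grab_frame("wrist")["pixels"])
s=sense(); print(s["position"],s["orientation"],s["force"],s["time"])
E
```

```text
[ 0.50111457 -0.08918323  0.15943127] [ 3.14148735e+00 -1.23341283e-03 -3.02279881e-01] [-0.37687887  0.39552301  0.07538667] 2.7
```

View pics/w2.png

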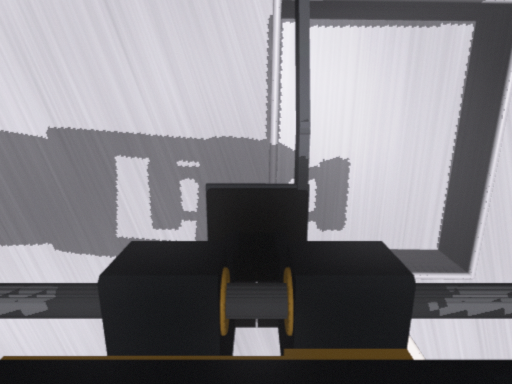

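The closed fingertips are over the pad, which spans u 207–307 with its far edge at v 184. Now I'll press.

send_rows(
  steps=[
    [0,0,0.005,0,0,0],
    [0,0,0.01,0,0,0],
    [0,0,0.015,0,0,0],
    [0,0,0.02,0,0,0],
    [0,0,0.025,0,0,0],
    [0,0.001,0.03,0,0,0],
    [0,0.001,0.035,0,0,0],
    [0,0.001,0.04,0,0,0],
    [0,0.002,0.045,0,0,0],
    [0,0.002,0.05,0,0,0],
  ],
)

```text
time: 3.53
position: [0.5007, -0.0911, 0.1087]
orientation: [-3.141, -0.002, -0.302]
force: [0.6, -2.8, 6.1]
gripper_width: 0.004
```

send_rows(
  steps=[
    [0,0,0.003,0,0,0],
    [0,0.001,0.006,0,0,0],
    [0,0.001,0.008,0,0,0],
    [0,0.001,0.009,0,0,0],
    [0,0.001,0.01,0,0,0],
    [0,0.001,0.01,0,0,0],
  ],
)

```text
time: 4.03
position: [0.5007, -0.0913, 0.0993]
orientation: [-3.14, -0.001, -0.302]
force: [0.8, 1.4, 10.2]
gripper_width: 0.005
```

```bash
python3 - <<'E'
from plant import *
from h import *
s=sense(); print(s["position"],s["orientation"],s["force"],s["time"])
for n in("scene","side"):
    p=grab_frame(n)["pixels"]; c=p[140:310,180:360]
    cv2.imwrite(f"pics/{n}3.png",cv2.resize(c,None,fx=3,fy=3,interpolation=cv2.INTER_CUBIC))
E
```

```text
[ 0.5006875  -0.09125571  0.09932973] [-3.14009464e+00 -1.44461005e-03 -3.02105547e-01] [ 0.75012105  1.39000504 10.2335028 ] 4.0333
```

View pics/scene3.png

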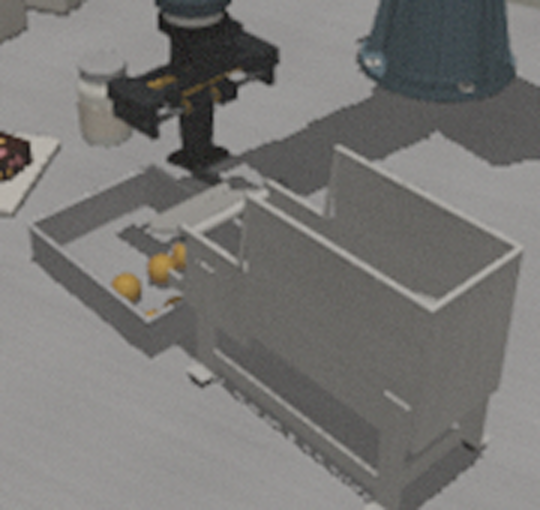

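View pics/side3.png

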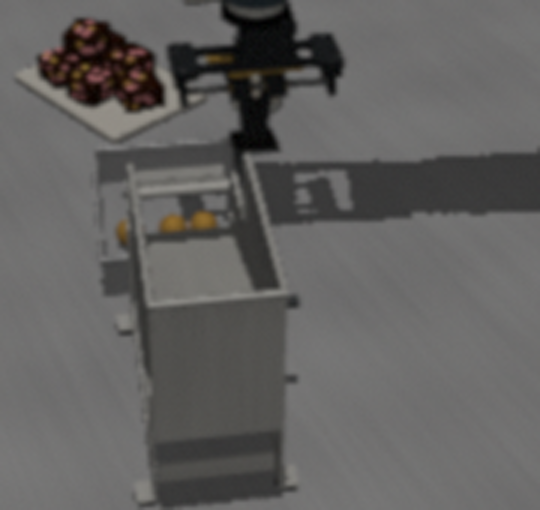

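The lid is open and gold balls are already in the tray, with about 10 N on the pad at z 0.099, which fits the lower stop. I'll hold here while the rest roll out.

send_rows(
  steps=[
    [0,0,0.001,0,0,0],
    [0,0,0.001,0,0,0],
    [0,0,0.001,0,0,0],
    [0,0,0.001,0,0,0],
    [0,0,0.001,0,0,0],
    [0,0,0.001,0,0,0],
    [0,0,0.001,0,0,0],
    [0,0,0.001,0,0,0],
    [0,0,0.001,0,0,0],
    [0,0,0.001,0,0,0],
  ],
)

```text
time: 4.97
position: [0.5008, -0.0913, 0.0992]
orientation: [-3.14, -0.002, -0.302]
force: [-2.3, 2.4, 17.3]
gripper_width: 0.007
```

send_rows(
  steps=[
    [0,0,0,0,0,0],
    [0,0,0,0,0,0],
    [0,0,0,0,0,0],
    [0,0,0,0,0,0],
    [0,0,0,0,0,0],
    [0,0,0,0,0,0],
    [0,0,0,0,0,0],
    [0,0,0,0,0,0],
    [0,0,0,0,0,0],
    [0,0,0,0,0,0],
  ],
)

```text
time: 5.8
position: [0.5008, -0.0913, 0.0992]
orientation: [-3.14, -0.002, -0.302]
force: [-3.2, 1.5, 17.7]
gripper_width: 0.007
```

```bash
python3 - <<'E'
from plant import *
from h import *
s=sense(); print(s["position"],s["force"],s["time"])
o=[]
for n in("scene","side"):
    p=grab_frame(n)["pixels"]; c=p[150:270,180:280]
    o.append(cv2.resize(c,None,fx=4,fy=4,interpolation=cv2.INTER_CUBIC))
cv2.imwrite("pics/b4.png",np.hstack(o))
cv2.imwrite("pics/w4.png",grab_frame("wrist")["pixels"])
E
```

```text
[ 0.50078962 -0.09127777  0.09916936] [-3.18072748  1.45064181 17.66232931] 5.8
```

View pics/b4.png

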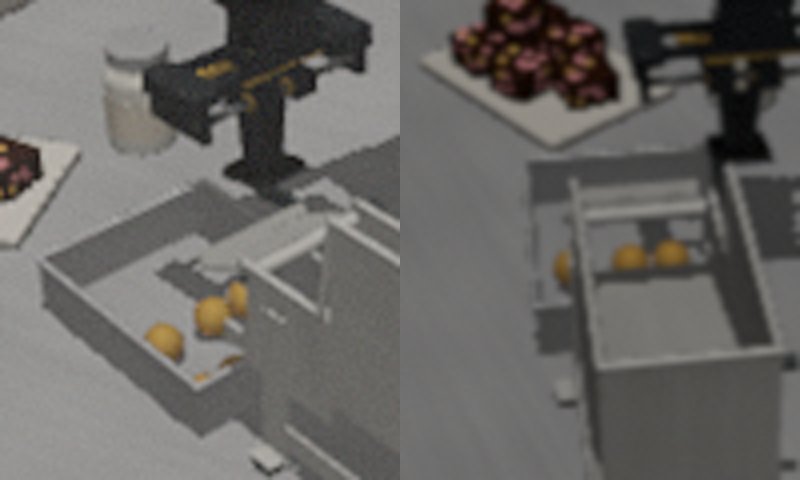

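View pics/w4.png

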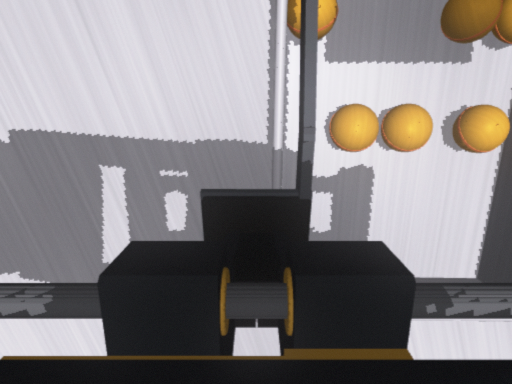

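The wrist view shows four balls in the tray, at (312,12), (355,127), (407,127) and (483,128). Two more sit at the top right, (470,15) and (510,20). I'll check that those two are really down in the tray.

```bash
python3 - <<'E'
from plant import *
from h import *
s=sense(); f=grab_frame("wrist");T=np.array(f["hand_eye"]);M=R.from_euler('xyz',s["orientation"]).as_matrix()
f=dict(camera_matrix=f["camera_matrix"],xyz=s["position"]+M@T[:3,3],rotation=M@T[:3,:3])
g=grab_frame("scene");k=grab_frame("side")
pad=np.array([.5012,-.0864]);a=-.302;ey=np.array([np.cos(a),np.sin(a)]);ex=np.array([np.sin(a),-np.cos(a)])
O=pad-.275*ex+.1*ey
for u,v in((312,12),(355,127),(407,127),(483,128),(471,13),(515,18)):
  for z in(.019,.051):
    P=plane(f,u,v,z); print(u,v,z,P.round(3),"feeder",((P[:2]-O)@ex).round(3),((P[:2]-O)@ey).round(3),"zoompx",((proj(g,P)-[180,150])*4).round(),((proj(k,P)-[180,150])*4).round())
E
```

```text
312 12 0.019 [0.569 0.016 0.019] feeder 0.157 -0.065 zoompx [331. 318.] [318. 307.]
312 12 0.051 [0.562 0.01  0.051] feeder 0.165 -0.07 zoompx [329. 279.] [323. 270.]
355 127 0.019 [ 0.579 -0.06   0.019] feeder 0.226 -0.033 zoompx [245. 295.] [269. 260.]
355 127 0.051 [ 0.571 -0.055  0.051] feeder 0.224 -0.043 zoompx [254. 260.] [280. 230.]
407 127 0.019 [ 0.612 -0.07   0.019] feeder 0.226 0.001 zoompx [212. 313.] [228. 264.]
407 127 0.051 [ 0.599 -0.064  0.051] feeder 0.224 -0.013 zoompx [225. 275.] [244. 233.]
483 128 0.019 [ 0.661 -0.086  0.019] feeder 0.227 0.053 zoompx [160. 341.] [167. 269.]
483 128 0.051 [ 0.641 -0.078  0.051] feeder 0.225 0.031 zoompx [181. 298.] [192. 237.]
471 13 0.019 [ 0.663 -0.013  0.019] feeder 0.157 0.033 zoompx [237. 373.] [198. 318.]
471 13 0.051 [ 0.643 -0.015  0.051] feeder 0.165 0.014 zoompx [248. 325.] [219. 279.]
515 18 0.019 [ 0.689 -0.024  0.019] feeder 0.16 0.061 zoompx [206. 387.] [164. 319.]
515 18 0.051 [ 0.665 -0.025  0.051] feeder 0.168 0.038 zoompx [222. 337.] [190. 280.]
```

All six agree with balls lying on the tray floor (z≈0.019) and match the scene picture. Now I'll let the lever up slowly, at about 24 mm/s.

send_rows(
  steps=[
    [0,0,-0.001,0,0,0],
    [0,0,-0.003,0,0,0],
    [0,0,-0.005,0,0,0],
    [0,0,-0.007,0,0,0],
    [0,0,-0.009,0,0,0],
    [0,0,-0.011,0,0,0],
    [0,0,-0.013,0,0,0],
    [0,0,-0.015,0,0,0],
    [0,0,-0.017,0,0,0],
    [0,0,-0.019,0,0,0],
  ],
)

```text
time: 6.93
position: [0.5007, -0.0911, 0.117]
orientation: [-3.14, -0.002, -0.302]
force: [2.1, 2.3, 6.0]
gripper_width: 0.003
```

send_rows(
  steps=[
    [0,0,-0.002,0,0,0],
    [0,0,-0.004,0,0,0],
    [0,0,-0.006,0,0,0],
    [0,0,-0.008,0,0,0],
    [0,0,-0.01,0,0,0],
    [0,0,-0.012,0,0,0],
    [0,0,-0.014,0,0,0],
    [0,0,-0.016,0,0,0],
    [0,0,-0.018,0,0,0],
    [0,0,-0.02,0,0,0],
  ],
)

```text
time: 7.77
position: [0.4994, -0.0917, 0.1366]
orientation: [-3.141, 0.001, -0.302]
force: [1.3, 2.1, 3.1]
gripper_width: 0.006
```

send_rows(
  steps=[
    [0,0,-0.002,0,0,0],
    [0,0,-0.004,0,0,0],
    [0,0,-0.006,0,0,0],
    [0,0,-0.008,0,0,0],
    [0,0,-0.01,0,0,0],
    [0,0,-0.012,0,0,0],
    [0,0,-0.014,0,0,0],
    [0,0,-0.016,0,0,0],
    [0,0,-0.018,0,0,0],
    [0,0,-0.02,0,0,0],
  ],
)

```text
time: 8.6
position: [0.4995, -0.0919, 0.1566]
orientation: [3.141, 0.001, -0.302]
force: [0.7, -0.7, -0.2]
gripper_width: 0.004
```

The pad is free now (zero force at z 0.157). I'll rise and back away.

send_rows(
  steps=[
    [0,0,-0.005,0,0,0],
    [0,0,-0.015,0,0,0],
    [0,0,-0.03,0,0,0],
    [0,0.01,-0.05,0,0,0],
    [-0.01,0.03,-0.07,0,0,0],
    [-0.02,0.06,-0.08,0,0,0],
    [-0.03,0.09,-0.085,0,0,0],
    [-0.04,0.11,-0.09,0,0,0],
    [-0.045,0.12,-0.09,0,0,0],
    [-0.045,0.12,-0.09,0,0,0],
  ],
)

```text
time: 9.43
position: [0.4203, -0.1944, 0.2475]
orientation: [3.141, -0.001, -0.305]
force: [0.1, -0.4, -0.4]
gripper_width: 0.008
```

send_rows(
  steps=[
    [0,0,0,0,0,0],
    [0,0,0,0,0,0],
    [0,0,0,0,0,0],
    [0,0,0,0,0,0],
  ],
)

```text
time: 9.77
position: [0.4216, -0.1921, 0.2464]
orientation: [-3.141, 0.001, -0.3]
force: [-0.4, -0.2, 0.7]
gripper_width: 0.002
```

```bash
python3 - <<'E'
from plant import *
from h import *
s=sense(); print(s["position"],s["force"],s["time"],abs(s["qvel"]).max())
o=[]
for n in("scene","side"):
    p=grab_frame(n)["pixels"]; c=p[140:270,140:280] 
    o.append(cv2.resize(c,None,fx=2.8,fy=4,interpolation=cv2.INTER_CUBIC))
    q=np.load(f"{n}0.npz")["pixels"]
    print(n,"diff",[cv2.phaseCorrelate(q[y:y+h,x:x+w].mean(2).astype(np.float32),p[y:y+h,x:x+w].mean(2).astype(np.float32))[0] for x,y,w,h in ([(186,195,50,50)] if n=="scene" else [(212,185,30,30)])])
cv2.imwrite("pics/b5.png",np.hstack(o))
cv2.imwrite("pics/w5.png",grab_frame("wrist")["pixels"])
E
```

```text
[ 0.42156382 -0.19208202  0.2463727 ] [-0.40108758 -0.20106422  0.65242136] 9.7667 0.004264619849424956
scene diff [(-0.1177752175906619, 0.2869238974621098)]
side diff [(-0.008040825028205134, 0.08333840430567996)]
```

View pics/b5.png

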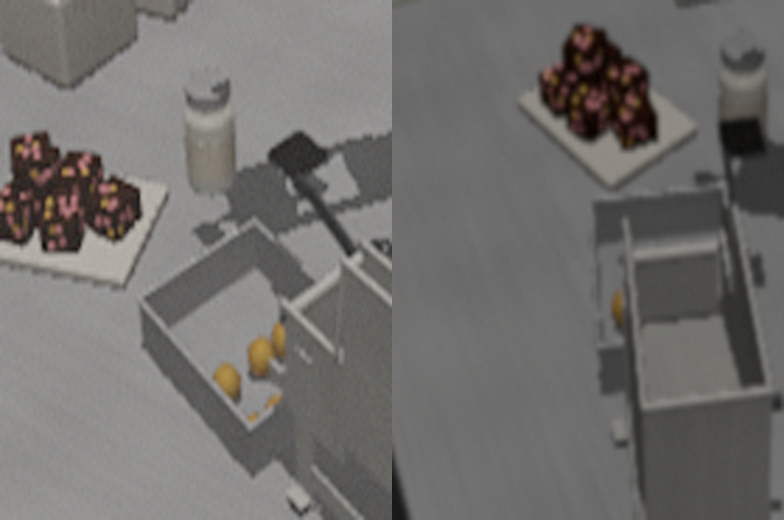

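View pics/w5.png

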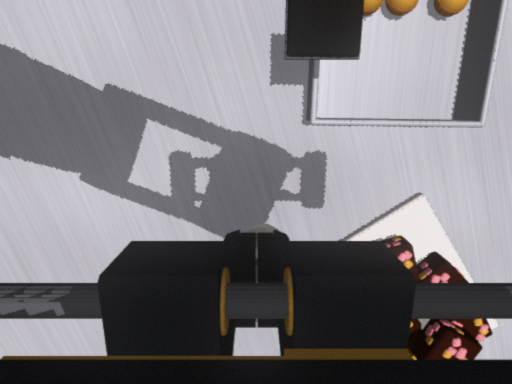

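The lid is shut across the mouth, the pad is back up, and the chute is empty. The balls are in the tray, which hasn't moved in either view (shift under 0.3 px), and the board and jar look unmoved. I'm handing in.

```bash
python3 -c "
from plant import *
print(job_done(), sense()['force'])"
```

```text
the job is handed in; nothing more can be done
the job is handed in; nothing more can be done
```

I pressed the feeder's lever fully down with the closed fingertips and held it while all six chocolates rolled into the tray. I then let it up at about 24 mm/s, lifted off and backed the hand away. The job was handed in about 10 s into the 35 s limit, and no verdict is reported.

**Press:** the tool stopped at z ≈ 0.099 m with 10–18 N on it, which fits the lower stop. The pictures showed the lid standing open.

**Chocolates:** with the lever held down, the wrist picture showed six balls, and their computed positions matched balls lying on the tray floor. After the lid closed, not every ball was visible from one view, but the chute was empty.

**End state:** the last pictures show the lid shut and the pad back up. The tray moved less than 0.3 px, and the board and jar look unmoved. I did not check the scraper again, but the arm never went near it.

**Not measured directly:** I had no reading of the lid or lever angles or the closing speed. By the given link ratio, the lid should have closed at about 0.5 rad/s.

**Disagreement:** the fixed cameras and the wrist camera placed the pad about 5 mm apart. I used the wrist camera's position.

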